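# Centre a wobbly brass finial on the parcel scale and print its label

## Robot

A 6-joint arm with a two-finger parallel gripper is mounted at the origin on the work surface. World frame = base frame: x ahead of the robot, y to its left, z up, the work surface at z = 0. Lengths are in mm, angles in rad, forces in N, time in s.
With the tool pointing down it reaches from about 275 to 750 mm from the base axis. Payload 10.2 kg.
Tool frame: the origin (TCP) lies on the front face of the gripper's body, between the roots of the fingers; the fingertips stand 73 mm ahead of it and the grasp point (between the pads) lies ctrl.grip_depth ahead of it (ctrl.grip_depth is the distance from the TCP to the grasp point, in mm); z points along the fingers, y is the direction in which the jaws open and shut (so a half turn about z gives the same grasp; the last joint's range is limited). The gripper opens to 85 mm and grips with 20 to 120 N. Pads are 22 mm wide; open, the fingers measure 114 mm over their backs; the gripper's body (76 mm by 85 mm) begins 54 mm behind the grasp point. The pads swing forward as they close: fully open they stand 13 mm farther back than shut.
Start: joints at [-1.507, 0.313, 1.498, -0, 1.331, -0.223], TCP at [148.501, -503.566, 303.894] pointing down, gripper open.
Joint ranges: [-2.94, 2.94], [-0.97, 2.17], [0.19, 2.56], [-1.23, 4.37], [0.02, 3.11], [-2.88, 2.88]. Speed limits (rad/s): [2.39, 2.39, 3.01, 3.14, 3.14, 3.14].

## Interface

Orientations are given as a unit quaternion [w, x, y, z].
In Python, from rig import readout, capture, ctrl, nets gives the robot as it stands. The module is installed in compiled form; this text tells all that it offers.
- The arm moves only by the tool apply_moves, never from a script. Its argument "targets" is a list of rows, each a list of 4 numbers: the shift along the tool's x, y, z in cm, then the turn about the tool's z in degrees. A call has 1 to 8 rows; each row shifts and turns the commanded pose from where the row before left it, along the tool's axes as they then stand; what a row does not reach is not made up. A row lasts 1/10 s, in which the tool goes at most 50 mm and 8.59 degrees, less where a joint would pass 70% of its speed; a pose out of reach is approached as far as the arm can. A call with a gripper value outside its range is refused whole. "grip" is the finger opening in cm, from 0 to 8.54, set as the call begins (left out, the last holds). The fingers move at their own pace and stop on an object; "force" is the grip in N (left out, the last holds). Time passes only in rows, so rows that do not move let the fingers close. It gives the time, the measured TCP pose, the force and the opening at its end, in the units of the state.
- readout.sense(): the state, without advancing time (a new reading comes with each control period).
- capture(name): name is "scene" or "top" or "wrist"; returns a dict with "img" (480x640x3 uint8, red, green, blue), "fov_y" (degrees; the focal length in pixels is half the picture's height over the tangent of half this angle, whatever the lens; pixels are square), "cx", "cy" (the principal point, pixels), "eye" and "rotation" of the camera in the world. Camera axes: x right, y down, z forward; pixel columns grow to the right and rows downward; lengths in mm; the calibration is good to about 2 mm. A picture is of the moment at which its call begins. There is no depth.
- ctrl.finish_job(): hands the job in, once; it reports no verdict.
Trained networks look in the newest picture that a camera, given by its name, has taken for a name from the list of things; names that differ only in an ending like _2 or _b are one class to them, and where a whole thing is asked for, a point or a joint stands for the part that bears it (a point fixed in the world has none). Each returns a list of dicts, best first, with "score" (0 to 1); they miss things now and then, are a little off and sometimes report something else, mostly with a low value. They report only what shows in the picture. A call takes as long as a camera call. They do not tell look-alikes from the thing itself.
- nets.boxes_of(camera, target): "location" ([column, row] as shares, 0 to 1, of the picture: columns of its width, rows of its height, amid what is visible of it).
The state is a dict: "time_s": time; "joints": joint angles; "dq": joint speeds; "tau": joint torques, N m; "eef_pos": TCP position; "ee_rot": TCP orientation; "force": force on the tool from outside, world axes, zero at the start; "wrist_torque": the same for the moment, N m; "grip_width": opening from 0.0 (shut) to 1.0 (fully open).
Only numpy, scipy, OpenCV 4.12 (cv2) and the standard library are available. Lean on these libraries where they do the work, as an engineer would, in place of code of your own. Each camera call takes 0.05 s, during which the arm holds its last target.

## Task

The brass finial was set down off-centre on the scale's little round pan. Without gripping or lifting it, nudge it with light taps of the fingertips until it stands upright and still with its foot wholly inside the black disc in the middle of the pan, and only then press the green key on the scale and let it spring back, so that the label is printed. Do not tip the finial over or knock it off the pan, and leave the other things on the table alone.

Things in the scene. Friction and masses are not known exactly. Their poses are not given: they have to be found in the camera images.
- finial_foot (a point): brass turned finial, round, 54 mm tall, loose on the pan; this point is the centre of its underside, z up its axis. Stands on a flat of only 20 mm diameter; foot flange 34 mm diameter from 5 to 13 mm up; slim neck; ball 24 mm diameter, centre 42 mm up. 0.1 to 0.2 kg. Pushed slowly at the flange it slides (0.5 to 2 N) and stops with the push; pushed at the ball it tips
- pan: round flat steel pan of the scale, 90 mm diameter, 6 mm thick, fixed. Origin: centre of its top face, 67 mm above the table; a black disc of 46 mm diameter is printed around that centre. Its sides are open; the housing below is 27 mm lower than its top face. The pan's yaw means nothing
- scale: grey scale housing, 170 x 230 x 40 mm, fixed to the table. Its origin lies on the table right below the pan's centre; the housing reaches 85 mm to its +x and -x, 77 mm to its +y and 153 mm to its -y
- print_key_top (a point): centre of the top face of the round green key (28 mm diameter) on the scale's housing, in the corner 45 mm towards -x and 108 mm towards -y of the scale's frame from the pan's centre
- print_key (a joint): travel of the green key: 0 is released, 0.006 m is fully down; it is pressed straight down, takes about 4 N for full travel and springs back up. It counts as pressed beyond 0.004
- spare_finial: bystander: dark wooden finial of the same shape, standing on the table at the scale's +y side; origin at the centre of its underside
- tape_roll: bystander: roll of clear tape lying flat, 90 mm diameter, 48 mm high, at the scale's -y side; origin at the centre of its underside
- small_carton: bystander: small carton 70 x 100 x 45 mm beyond the scale; origin at the centre of its underside
- black_cup: bystander: black cup 76 mm diameter, 85 mm high; origin at the centre of its underside
- stapler: bystander: blue stapler 150 x 36 x 46 mm; origin at the centre of its underside
- glue_bottle: bystander: white bottle 48 mm diameter, 120 mm high, with orange cap; origin at the centre of its underside
- marker: bystander: white and red marker 120 mm long, 16 mm thick, lying; origin on its underside near its middle
Mind the look-alikes: they are no part of the job. Leave any blue look-alike of the part that bears finial_foot alone.

How it is judged (in metres and radians):
On the way, in this order (a step that is already met when the one before it is completed fails the run):
1. the finial stands upright and still with its foot inside the black disc (within 6.5 mm of the centre) (horizontal distance between finial_foot and pan below 0.0065 m and angle between finial_foot's own z axis and vertical below 0.06 rad and contact force between finial and the fingers below 0.05 N and z of finial_foot in the frame of pan below 0.002 m and linear speed of finial below 0.02 m/s and contact force between finial and the arm below 0.05 N), for 0.3 s.
2. the green key is pressed down (beyond 4 mm) (value of joint print_key above 0.004 m), for 0.05 s.
At the end, for the whole second after the job is handed in: the brass finial stands upright (within 0.06 rad) on the pan within 6.5 mm of its centre, so inside the black disc, at rest, and the green key, pressed after that, has sprung back (horizontal distance between finial_foot and pan below 0.0065 m and angle between finial_foot's own z axis and vertical below 0.06 rad and z of finial_foot in the frame of pan between -0.002 and 0.002 m and value of joint print_key below 0.0015 m and linear speed of finial below 0.02 m/s); the robot touches nothing.
It fails at once if the finial is lifted off the pan (more than 8 mm) (z of finial_foot in the frame of pan above 0.008 m).
It fails at once if the finial is tipped over or knocked off the pan (angle between finial_foot's own z axis and vertical above 0.6 rad or z of finial_foot in the frame of pan below -0.008 m).
It fails at once if the finial is gripped or struck hard (more than 12 N) (contact force between any of the fingers, the arm and finial above 12 N).
It fails at once if the green key is pressed while the finial is off-centre (value of joint print_key above 0.004 m and horizontal distance between finial_foot and pan above 0.0065 m).
It fails at once if another thing on the table is disturbed (moved more than 20 mm) (distance of any of spare_finial, tape_roll, small_carton, black_cup, stapler, glue_bottle, marker from where it was at the start of the episode above 0.02 m).
It also fails if it takes over 51 s, if anything falls off the work surface, if the arm or the gripper's body presses on something with over 40 N, if the wrist force passes 120 N, or if a joint passes its speed limit or range.

## Working session

There is one attempt and no reset: what is moved stays moved. The work goes in short steps, Python scripts to look and compute and a tool call to move; the robot and the scene stay as the last step left them, time stands still between calls to the robot, and variables do not carry over. Pictures are saved under pics/ and viewed, and the job is handed in when it is done.

Besides the shell and the picture viewer there is one more tool, called as name([rows], argument=value, ...), one row to a line, values as JSON. apply_moves: Moves the arm, as the interface text tells. Its arguments: {"type":"object","properties":{"targets":{"type":"array"},"grip":{"type":"number"},"force":{"type":"number"}},"required":["targets"]}

```bash
mkdir -p pics
cat > h.py <<'E'
import numpy as np, cv2
from rig import readout, capture, ctrl, nets
def snap(cam,fn):
    c=capture(cam); cv2.imwrite('pics/'+fn,cv2.cvtColor(c['img'],cv2.COLOR_RGB2BGR)); return c
def f(c): return 240/np.tan(np.radians(c['fov_y'])/2)
def ray(c,u,v):
    R=np.array(c['rotation']); 
    if R.shape!=(3,3):
        from scipy.spatial.transform import Rotation as Ro
        R=Ro.from_quat([R[1],R[2],R[3],R[0]]).as_matrix()
    d=R@np.array([(u-c['cx'])/f(c),(v-c['cy'])/f(c),1]); return np.array(c['eye']),d
def onz(c,u,v,z):
    e,d=ray(c,u,v); return e+d*(z-e[2])/d[2]
def proj(c,p):
    R=np.array(c['rotation'])
    if R.shape!=(3,3):
        from scipy.spatial.transform import Rotation as Ro
        R=Ro.from_quat([R[1],R[2],R[3],R[0]]).as_matrix()
    q=R.T@(np.array(p,float)-np.array(c['eye'])); return np.array([c['cx']+f(c)*q[0]/q[2],c['cy']+f(c)*q[1]/q[2]])
E
python3 - <<'E'
from h import *
print(readout.sense())
for n in ['scene','top','wrist']:
    c=snap(n,n+'0.png'); print(n,c['fov_y'],c['cx'],c['cy'],c['eye'],np.round(c['rotation'],3).tolist())
    for t in ['finial_foot','pan','print_key_top']:
        print(t,[(np.round(np.array(b['location'])*[640,480]),round(b['score'],2)) for b in nets.boxes_of(n,t)])
E
```

```text
{'time_s': 0.0, 'joints': array([-1.50737641e+00,  3.13486584e-01,  1.49844994e+00,  2.24449744e-05,
        1.33099556e+00, -2.23349550e-01]), 'dq': array([ 0.00081623,  0.00128466, -0.00094913,  0.00054866,  0.00104191,
       -0.00067103]), 'tau': array([-1.59935455e-03, -4.12271726e+01, -2.59742099e+01, -2.22879416e-04,
        4.19664822e-03, -1.36060882e-05]), 'eef_pos': array([ 148.5059248 , -503.38736753,  303.31145095]), 'ee_rot': array([-6.66705539e-04,  9.89738168e-01,  1.42891250e-01,  6.43614238e-05]), 'force': array([-0.43671188,  0.02033608,  0.03109962]), 'wrist_torque': array([-0.03223055, -0.0225842 ,  0.01341985]), 'grip_width': 1.0017127676876725}
scene 57.295044812249294 316.87675155584395 242.64770631974412 [ 852.65125638 -564.50128681  900.06231768] [-0.296, 0.905, 0.292, -0.09]
finial_foot [(array([341., 240.]), 0.68), (array([399., 240.]), 0.68), (array([265., 233.]), 0.55)]
pan [(array([333., 251.]), 0.71)]
print_key_top [(array([294., 277.]), 0.64)]
top 56.86863405161906 313.61727180250534 241.21616180887997 [ 392.23090762  -58.62669202 1102.83640236] [0.025, -0.7, 0.713, -0.038]
finial_foot [(array([316., 293.]), 0.69), (array([242., 176.]), 0.57), (array([294., 211.]), 0.43)]
pan [(array([307., 214.]), 0.69)]
print_key_top []
wrist 71.0767333423648 320.6236172669334 244.48223017797145 [ 228.7919181  -480.11768383  372.95592784] [0.131, 0.79, -0.591, -0.098]
finial_foot []
pan []
print_key_top []
```

View pics/scene0.png

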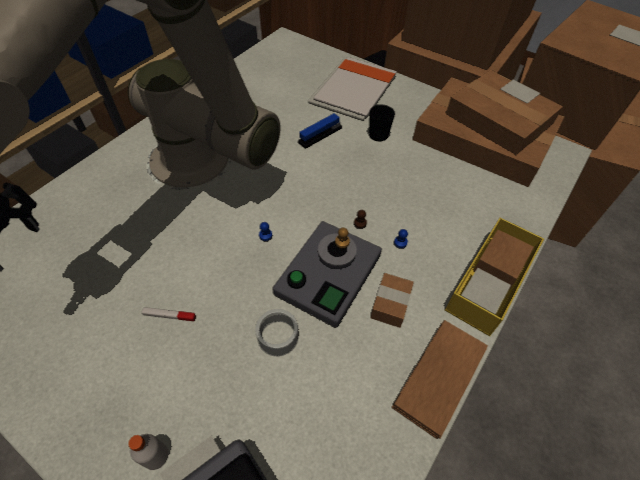

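View pics/top0.png

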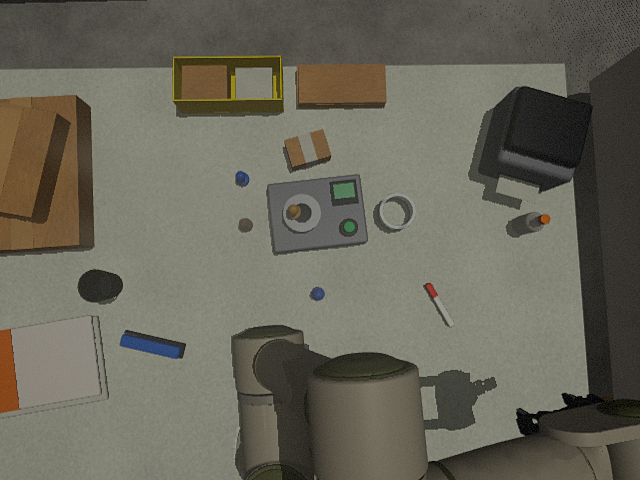

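View pics/wrist0.png

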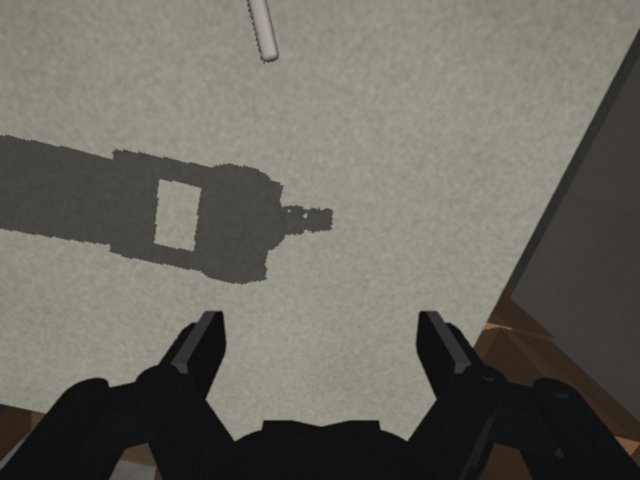

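Run:
```python
import cv2
a=cv2.imread('pics/scene0.png')[170:320,220:440]; b=cv2.imread('pics/top0.png')[150:320,220:400]
cv2.imwrite('pics/crop_s.png',cv2.resize(a,None,fx=3.6,fy=3.6,interpolation=cv2.INTER_CUBIC)); cv2.imwrite('pics/crop_t.png',cv2.resize(b,None,fx=3.5,fy=3.5,interpolation=cv2.INTER_CUBIC))
```

```text
(no output)
```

View pics/crop_s.png

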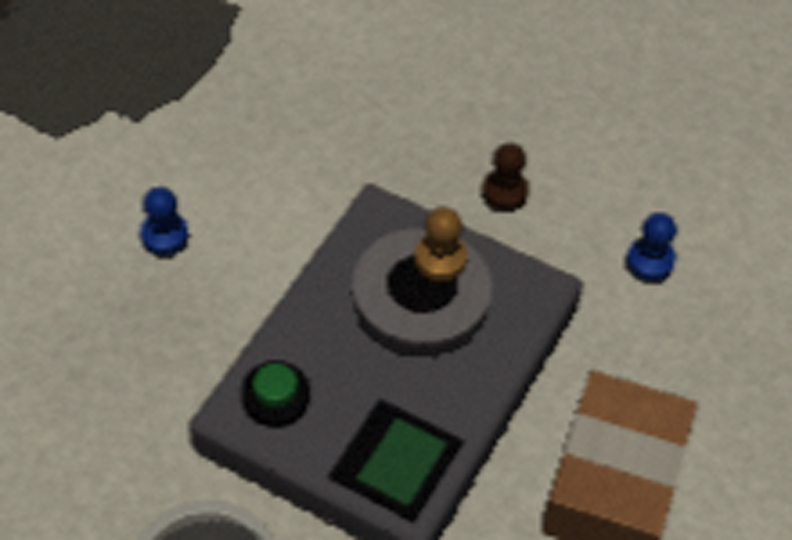

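View pics/crop_t.png

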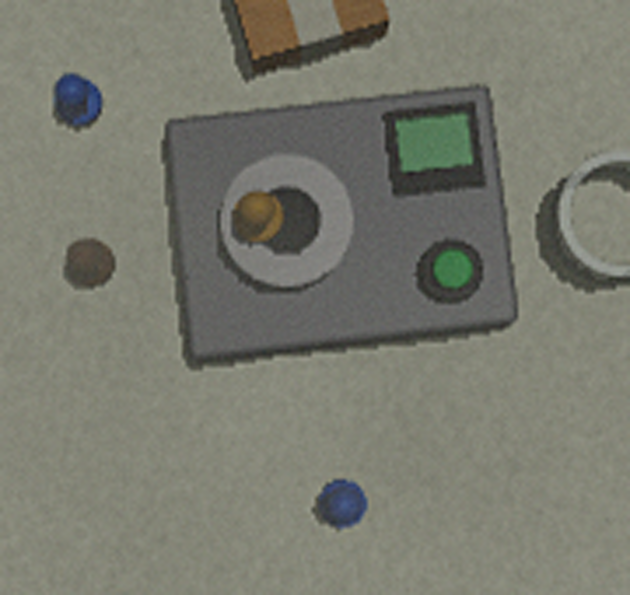

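Brass finial stands on the pan (scene ≈(341,240), top ≈(294,211)). The blue ones at scene (265,233) and (401,239) and the dark one at (361,219) stand on the table and are look-alikes. Only the brass one on the pan fits, as the enlarged crop shows. Next I measure positions.

```bash
cat > m.py <<'E'
from h import *
from scipy.optimize import least_squares
def segs(cam,img,roi,show=False):
    x0,y0,x1,y1=roi; a=img[y0:y1,x0:x1]; hsv=cv2.cvtColor(a,cv2.COLOR_RGB2HSV).astype(int)
    return a,hsv
def circ(n,P,r,z): 
    t=np.linspace(0,2*np.pi,n,endpoint=False); return np.c_[P[0]+r*np.cos(t),P[1]+r*np.sin(t),np.full(n,z)]
E
python3 - <<'E'
from m import *
for n,roi in [('scene',(300,220,380,290)),('top',(270,180,340,245))]:
    c=capture(n); a,h=segs(n,c['img'],roi)
    H,S,V=h[...,0],h[...,1],h[...,2]
    br=((H<25)&(S>110)&(V>60)).astype(np.uint8)
    ys,xs=np.nonzero(br); print(n,'brass',xs.min()+roi[0],xs.max()+roi[0],ys.min()+roi[1],ys.max()+roi[1],xs.mean()+roi[0],ys.mean()+roi[1],len(xs))
    bl=(V<35); ys,xs=np.nonzero(bl); print('black',xs.min()+roi[0],xs.max()+roi[0],ys.min()+roi[1],ys.max()+roi[1])
    # pan: bright grey, overlay candidates
for n,u,v in [('top',302.2,213.1),('scene',337.3,249)]:
    c=capture(n); print(n,'pan',onz(c,u,v,67))
c=capture('top');print('key',onz(c,220+452/3.5,150+268/3.5,48)); print('fin ball',onz(c,220+258/3.5,150+214/3.5,109)); print('housing corners',[onz(c,220+a/3.5,150+b/3.5,40)[:2].round(1) for a,b in [(167,120),(488,88),(516,322),(190,362)]])
c=capture('scene');print('key',onz(c,220+275/3.6,170+382/3.6,48)); print('fin ball',onz(c,220+443/3.6,170+224/3.6,109)); print('flange',onz(c,220+442/3.6,170+257/3.6,76))
E
```

```text
scene brass 335 349 228 246 342.3105590062112 237.67080745341616 161
black 300 379 220 289
top brass 287 300 205 218 294.68131868131866 210.30769230769232 91Traceback (most recent call last):
  File "<stdin>", line 7, in <module>
    return umr_minimum(a, axis, None, out, keepdims, initial, where)
ValueError: zero-size array to reduction operation minimum which has no identity
```

Run:
```python
from m import *
for n,u,v in [('top',302.2,213.1),('scene',337.3,249)]:
    c=capture(n); print(n,'pan',onz(c,u,v,67))
c=capture('top');print('key',onz(c,220+452/3.5,150+268/3.5,48)); print('fin ball',onz(c,220+258/3.5,150+214/3.5,109)); print('housing corners',[onz(c,220+a/3.5,150+b/3.5,40)[:2].round(1) for a,b in [(167,120),(488,88),(516,322),(190,362)]])
def ov(c,pan,fin,fn,x0,y0,x1,y1,k):
    a=cv2.resize(cv2.cvtColor(c['img'],cv2.COLOR_RGB2BGR)[y0:y1,x0:x1],None,fx=k,fy=k,interpolation=cv2.INTER_CUBIC)
    for P,r,z,col in [(pan,45,67,(0,255,255)),(pan,23,67,(255,255,0)),(fin,17,76,(0,0,255)),(fin,12,109,(0,255,0))]:
        q=[((proj(c,p)-[x0,y0]+.5)*k).astype(int) for p in circ(60,P,r,z)]
        cv2.polylines(a,[np.array(q)],True,col,1)
    cv2.imwrite('pics/'+fn,a)
c2=capture('scene');print('key',onz(c2,220+275/3.6,170+382/3.6,48)); print('fin ball',onz(c2,220+443/3.6,170+224/3.6,109)); print('flange',onz(c2,220+442/3.6,170+257/3.6,76))
pan=(onz(c,302.2,213.1,67)+onz(c2,337.3,249,67))/2; fin=(onz(c,220+258/3.5,150+214/3.5,109)+onz(c2,220+443/3.6,170+224/3.6,109))/2
print(pan,fin,fin-pan)
ov(c,pan,fin,'ovt.png',270,180,340,245,9); ov(c2,pan,fin,'ovs.png',300,220,380,290,8)
```

```text
top pan [551.25165432 -53.3728223   67.        ]
scene pan [555.98667523 -52.38265994  67.        ]
key [ 519.68912539 -165.35283047   48.        ]
fin ball [549.58883516 -34.46325134 109.        ]
housing corners [array([627.5,  29.4]), array([ 646.8, -194.7]), array([ 482.4, -209.4]), array([458.9,  15.3])]
key [ 516.19524294 -157.97772433   48.        ]
fin ball [555.42684254 -31.85285148 109.        ]
flange [557.371732   -32.41895073  76.        ]
[553.61916478 -52.87774112  67.        ] [552.50783885 -33.15805141 109.        ] [-1.11132593 19.71968971 42.        ]
```

View pics/ovt.png

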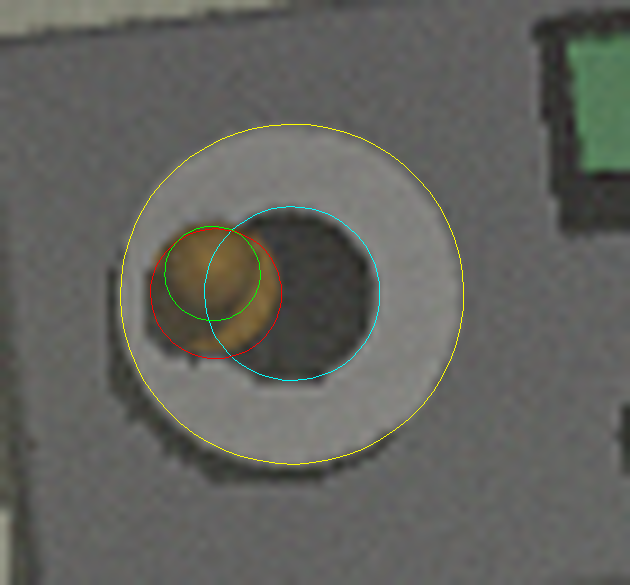

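View pics/ovs.png

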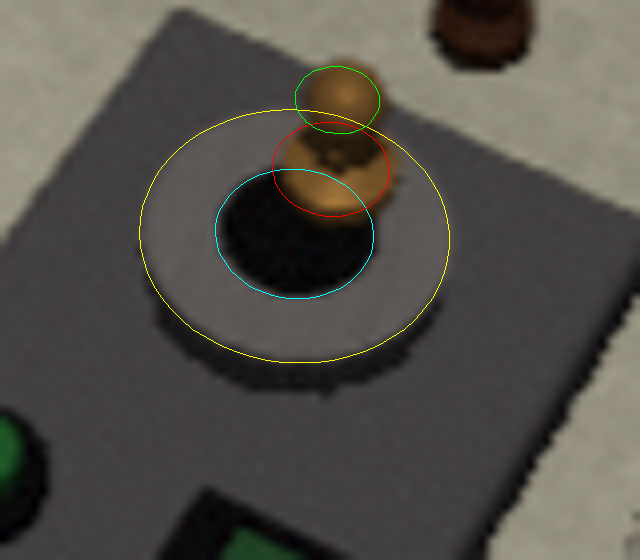

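apply_moves([
  [3.7,-2.32,0.31,0],
  [3.7,-2.32,0.31,0],
  [3.7,-2.32,0.31,0],
  [3.7,-2.32,0.31,0],
  [3.7,-2.32,0.31,0],
  [3.7,-2.32,0.31,0],
  [3.7,-2.32,0.31,0],
], grip=1.2, force=20)

```text
time_s: 1.6
eef_pos: [351.9, -273.1, 282.3]
ee_rot: [0.0, 0.99, 0.143, 0.0]
force: [1.5, -0.2, -0.2]
grip_width: 0.141
```

apply_moves([
  [3.7,-2.32,0.31,0],
  [3.7,-2.32,0.31,0],
  [3.7,-2.32,0.31,0],
  [3.7,-2.32,0.31,0],
  [3.7,-2.32,0.31,0],
  [3.7,-2.32,0.31,0],
  [3.7,-2.32,0.31,0],
  [0,0,0,0],
])

```text
time_s: 2.4
eef_pos: [555.2, -42.0, 259.7]
ee_rot: [-0.0, 0.989, 0.145, 0.0]
force: [-0.8, 0.4, -0.4]
grip_width: 0.14
```

apply_moves([
  [0,0,0,-8.2],
  [0,0,0,-8.2],
  [0,0,0,-8.2],
  [0,0,0,-8.2],
  [0,0,0,-8.2],
  [0,0,0,-8.2],
  [0,0,0,-8.2],
  [0,0,0,-8.2],
])

```text
time_s: 3.2
eef_pos: [553.2, -46.0, 260.5]
ee_rot: [0.0, 0.753, 0.658, -0.0]
force: [-0.1, -0.6, -0.4]
grip_width: 0.138
```

apply_moves([
  [0,0,0,-8.0],
  [0,0,0,0],
  [0,0,0,0],
])

```text
time_s: 3.5
eef_pos: [553.3, -45.8, 260.5]
ee_rot: [0.0, 0.708, 0.706, -0.0]
force: [-1.0, -0.8, 0.7]
grip_width: 0.136
```

Run:
```python
from m import *
s=readout.sense(); print(s['time_s'],s['eef_pos'],s['ee_rot'],s['grip_width'],s['force'],s['joints'])
snap('wrist','w1.png')
```

```text
3.5 [553.31668085 -45.79642871 260.53084066] [ 1.43203046e-05  7.08338683e-01  7.05872728e-01 -3.26312132e-05] 0.13643366521525718 [-0.96437778 -0.81636461  0.66074384] [-2.93588706e-01  4.14685325e-01  1.46984385e+00 -7.46879255e-05
  1.25706918e+00 -2.90078267e-01]
```

View pics/w1.png

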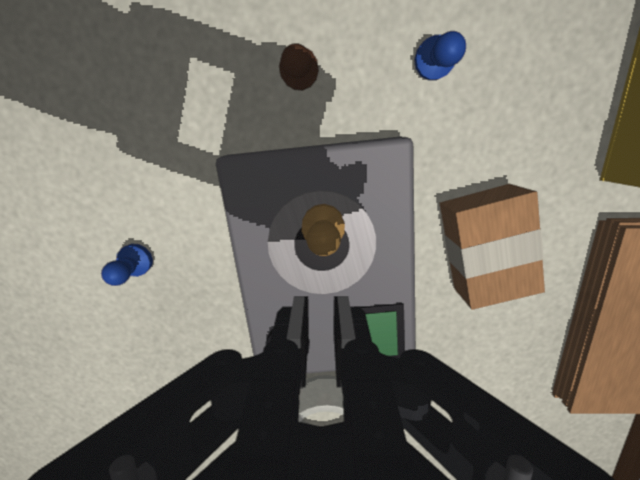

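```bash
cat >> m.py <<'E'
def ov(c,pan,fin,fn,x0,y0,x1,y1,k):
    a=cv2.resize(cv2.cvtColor(c['img'],cv2.COLOR_RGB2BGR)[y0:y1,x0:x1],None,fx=k,fy=k,interpolation=cv2.INTER_CUBIC)
    for P,r,z,col in [(pan,45,67,(0,255,255)),(pan,23,67,(255,255,0)),(fin,17,76,(0,0,255)),(fin,12,109,(0,255,0))]:
        q=[((proj(c,p)-[x0,y0]+.5)*k).astype(int) for p in circ(60,P,r,z)]
        cv2.polylines(a,[np.array(q)],True,col,1)
    cv2.imwrite('pics/'+fn,a)
E
python3 - <<'E'
from m import *
c=capture('wrist'); print(c['eye'])
pan=onz(c,322,242,67); fb=onz(c,323,238,109); ff=onz(c,323,226,76)
print(pan,fb,ff)
ov(c,pan,(fb+ff)/2,'ovw1.png',250,170,400,300,5)
E
```

```text
[553.80758213  37.59921763 329.67414158]
[554.77351404 -50.08464224  67.        ] [555.31379148 -33.1588504  109.        ] [555.54695447 -33.87217825  76.        ]
```

View pics/ovw1.png

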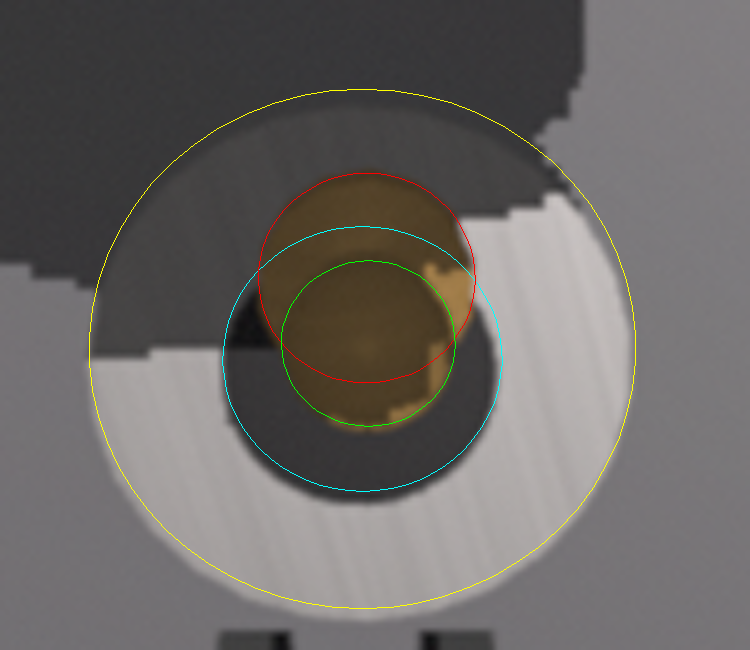

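apply_moves([
  [3.0,0.1,0,0],
  [3.0,0.05,0,0],
  [0,0,3,0],
  [0,0,3,0],
  [0,0,3,0],
  [0,0,2.0,0],
  [0,0,0.45,0],
  [0,0,0,0],
])

```text
time_s: 4.4
eef_pos: [555.0, 14.4, 146.0]
ee_rot: [-0.0, 0.707, 0.707, -0.0]
force: [0.4, -0.3, 1.0]
grip_width: 0.141
```

Run:
```python
from m import *
s=readout.sense(); print(s['time_s'],s['eef_pos'],s['force'])
c=snap('scene','s2.png'); w=snap('wrist','w2.png')
a=cv2.imread('pics/s2.png')[140:300,250:450]; cv2.imwrite('pics/s2c.png',cv2.resize(a,None,fx=3.7,fy=3.7,interpolation=cv2.INTER_CUBIC))
```

```text
4.4 [554.9625288   14.44078933 145.98646011] [ 0.41670307 -0.26596136  0.98697779]
```

View pics/s2c.png

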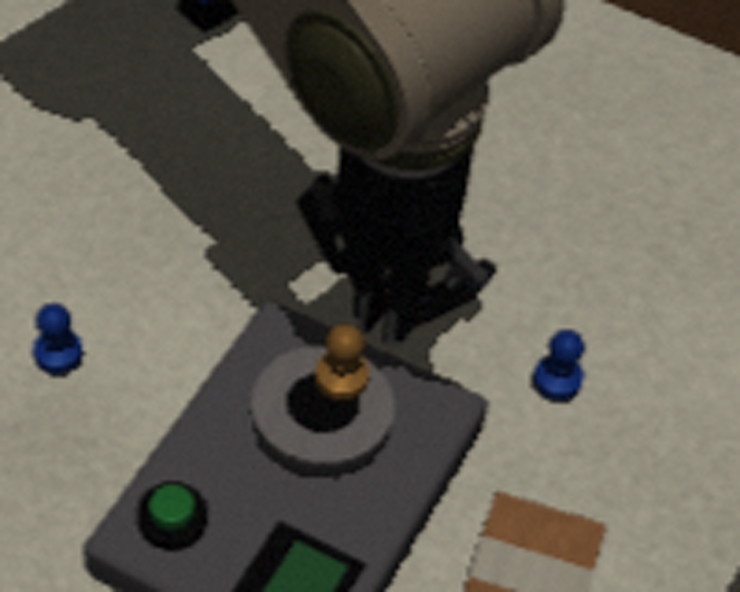

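View pics/w2.png

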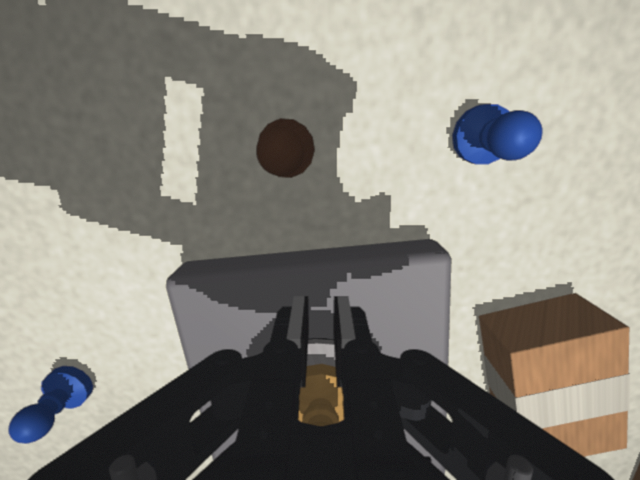

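apply_moves([
  [-0.5,0,0,0],
  [-0.5,0,0,0],
  [-0.3,0,0,0],
  [-0.2,0,0,0],
  [-0.1,0,0,0],
  [-0.1,0,0,0],
  [-0.1,0,0,0],
  [0,0,0,0],
])

```text
time_s: 5.3
eef_pos: [554.9, -3.5, 146.0]
ee_rot: [0.0, 0.707, 0.707, -0.0]
force: [0.2, -0.1, -0.4]
grip_width: 0.143
```

apply_moves([
  [-0.1,0,0,0],
  [-0.1,0,0,0],
  [-0.1,0,0,0],
  [-0.1,0,0,0],
  [-0.1,0,0,0],
  [-0.1,0,0,0],
  [-0.1,0,0,0],
  [0,0,0,0],
])

```text
time_s: 6.1
eef_pos: [554.9, -10.6, 146.0]
ee_rot: [-0.0, 0.707, 0.707, -0.0]
force: [0.6, 0.7, 1.0]
grip_width: 0.142
```

Run:
```python
from m import *
s=readout.sense(); print(s['time_s'],s['eef_pos'],s['force'])
c=snap('scene','s3.png'); w=snap('wrist','w3.png'); t=snap('top','t3.png')
a=cv2.imread('pics/s3.png')[180:300,280:420]; a=cv2.resize(a,None,fx=4,fy=4,interpolation=cv2.INTER_CUBIC)
b=cv2.imread('pics/w3.png')[270:480,220:420]; b=cv2.resize(b,(240,480*252//240))[:480]
cv2.imwrite('pics/c3.png',np.hstack([a,b[:480]]))
```

```text
6.1 [554.93797651 -10.60004656 145.98155231] [0.58351423 0.676444   0.96473024]
```

View pics/c3.png

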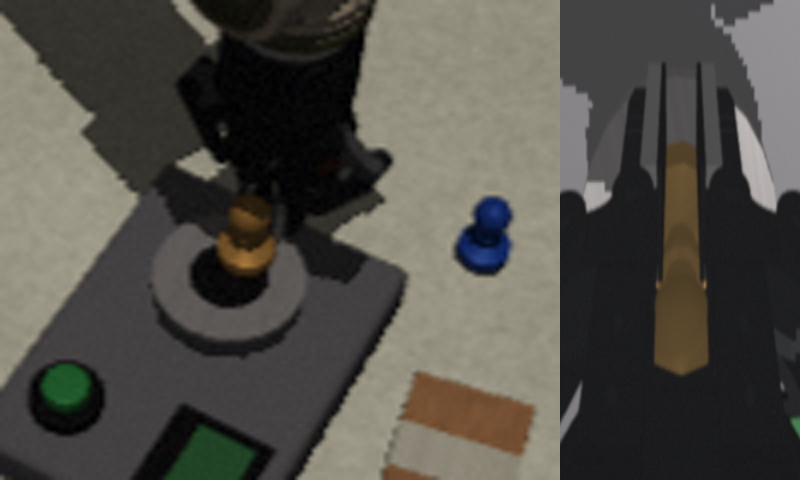

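apply_moves([
  [-0.1,0,0,0],
  [-0.1,0,0,0],
  [-0.1,0,0,0],
  [-0.1,0,0,0],
  [-0.1,0,0,0],
  [-0.1,0,0,0],
  [-0.1,0,0,0],
  [0,0,0,0],
])

```text
time_s: 7.05
eef_pos: [555.0, -17.7, 146.0]
ee_rot: [0.0, 0.707, 0.707, -0.0]
force: [-0.1, 0.7, 0.9]
grip_width: 0.137
```

```bash
cat > look.py <<'E'
from m import *
import sys
k=sys.argv[1]
s=readout.sense(); print(s['time_s'],s['eef_pos'],s['force'])
c=snap('scene',f's{k}.png'); w=snap('wrist',f'w{k}.png')
a=cv2.imread(f'pics/s{k}.png')[190:290,290:400]; a=cv2.resize(a,None,fx=4.8,fy=4.8,interpolation=cv2.INTER_CUBIC)[:480]
b=cv2.imread(f'pics/w{k}.png')[270:480,220:420]; b=cv2.resize(b,(240,480))
cv2.imwrite(f'pics/c{k}.png',np.hstack([a,b]))
h=cv2.cvtColor(c['img'],cv2.COLOR_RGB2HSV).astype(int)[215:265,310:370]
ys,xs=np.nonzero((h[...,0]<25)&(h[...,1]>110)&(h[...,2]>60)); print(xs.min()+310,xs.max()+310,ys.min()+215,ys.max()+215)
E
python3 look.py 4
```

```text
7.05 [554.95249427 -17.65862775 145.99625104] [-0.06805006  0.67172376  0.94214559]
332 347 233 249
```

View pics/c4.png

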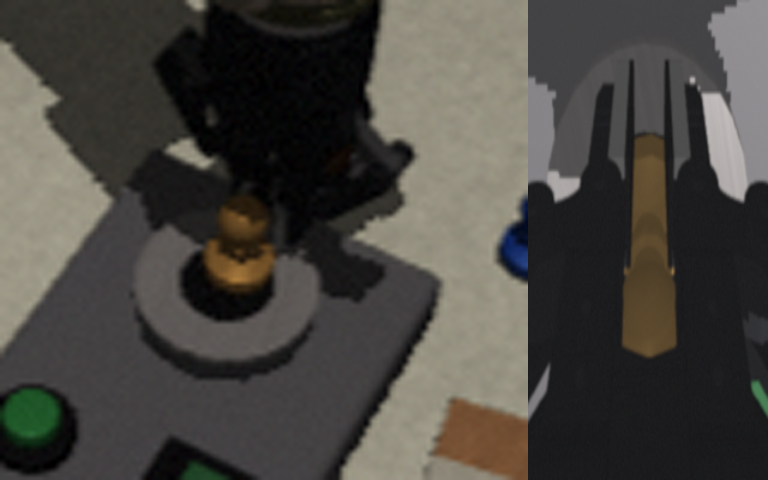

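Run:
```python
from m import *
c=capture('scene')
print(onz(c,339.8,244.6,76)-onz(c,337.3,249,67)); print(onz(c,290+243/4.8,190+218/4.8,109)-onz(c,337.3,249,67))
pan=onz(c,337.3,249,67); ov(c,pan,onz(c,339.8,244.6,76),'ov4.png',300,210,380,290,7)
```

```text
[0.90934275 8.21871237 9.        ]
[2.50308697e-02 9.72802177e+00 4.20000000e+01]
```

View pics/ov4.png

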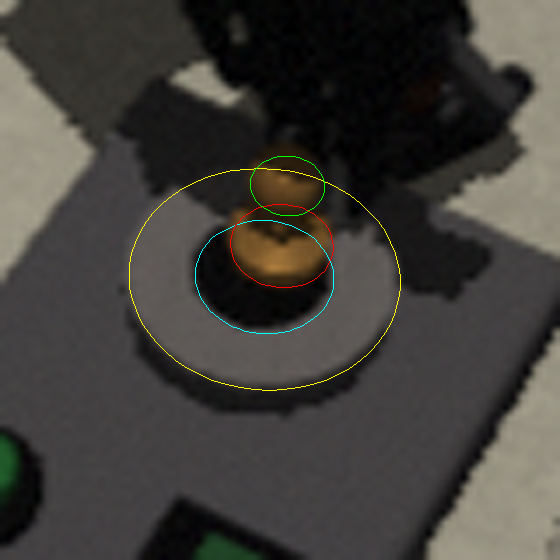

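apply_moves([
  [-0.1,0,0,0],
  [-0.1,0,0,0],
  [-0.1,0,0,0],
  [-0.1,0,0,0],
  [-0.1,0,0,0],
  [-0.1,0,0,0],
  [-0.1,0,0,0],
  [0,0,0,0],
])

```text
time_s: 8.0
eef_pos: [555.0, -24.6, 146.0]
ee_rot: [0.0, 0.707, 0.707, -0.0]
force: [-0.3, 0.3, 0.0]
grip_width: 0.144
```

```bash
python3 look.py 5
```

```text
8.0 [554.95179057 -24.64429128 145.99617066] [-0.28918763  0.26775023  0.0173648 ]
331 345 236 251
```

View pics/c5.png

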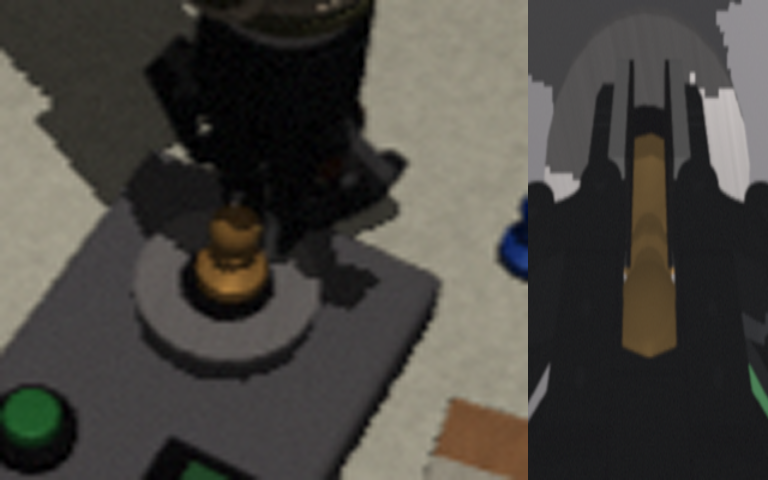

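apply_moves([
  [0.2,0,0,0],
  [0.5,0,0,0],
  [1.5,0,0,0],
  [2,0,0,0],
  [0,0,-3,0],
  [0,0,-4,0],
  [0,0,-4.5,0],
  [-1.5,0,0,0],
])

```text
time_s: 8.9
eef_pos: [556.4, 4.3, 267.0]
ee_rot: [0.004, 0.706, 0.708, 0.003]
force: [0.2, 0.2, -0.1]
grip_width: 0.142
```

apply_moves([
  [-2.5,0,0,0],
  [-2.2,0,0,0],
  [0,0,0,0],
  [0,0,0,0],
])

```text
time_s: 9.3
eef_pos: [554.9, -43.9, 260.5]
ee_rot: [-0.0, 0.707, 0.707, -0.0]
force: [-0.6, 0.1, -0.6]
grip_width: 0.144
```

```bash
python3 look.py 6
python3 - <<'E'
from m import *
c=capture('wrist'); pan=np.array([554.8,-52,67]); fin=np.array([555,-51.6,67])
ov(c,pan,fin,'ovw6.png',250,170,400,300,5)
E
```

```text
9.3 [554.85440018 -43.91599215 260.52265629] [-0.55614822  0.05211354 -0.56037755]
331 345 233 251
```

View pics/ovw6.png

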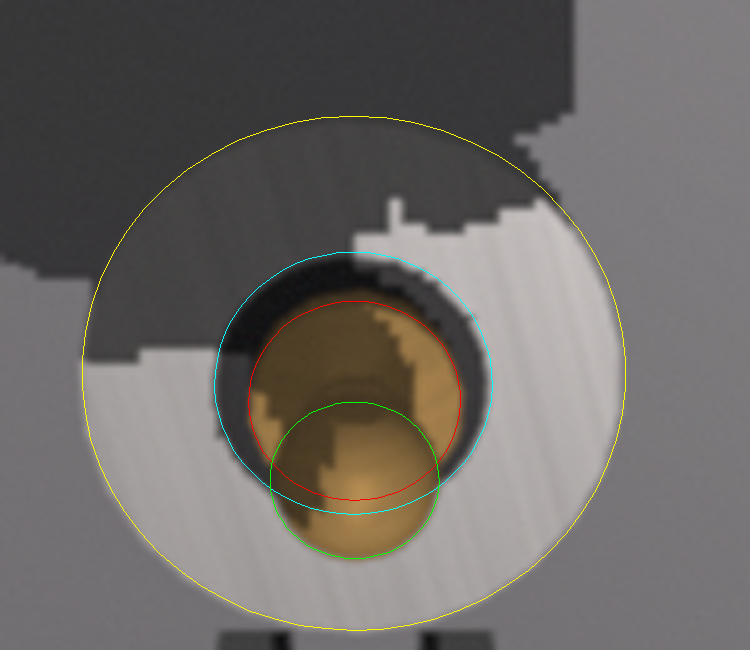

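View pics/c6.png

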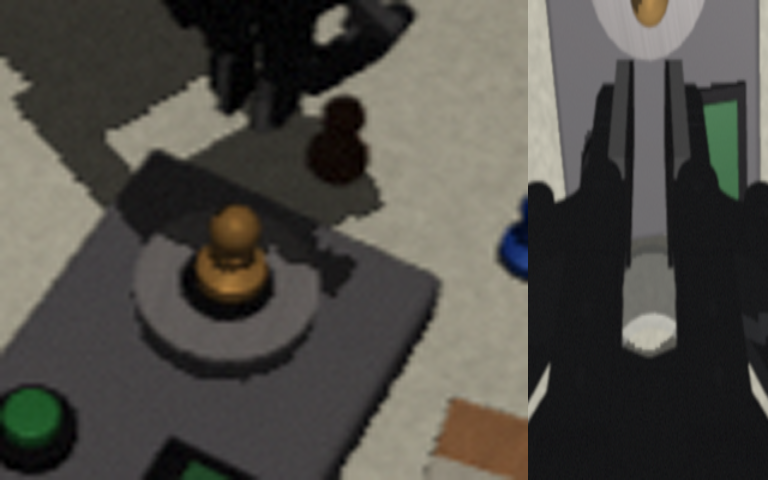

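Run:
```python
from m import *
c=capture('scene'); p=onz(c,337.3,249,67)
fin=onz(c,290+234/4.8,190+272/4.8,76); print(fin-p); print(onz(c,290+235/4.8,190+226/4.8,109)-p)
ov(c,p,p+[0,1,0],'ovs6.png',300,210,380,290,7)
t=snap('top','t6.png')
print(nets.boxes_of('top','print_key_top')[:2],nets.boxes_of('top','pan')[:1])
pt=np.array([551.3,-53.4,67]); ov(t,pt,pt+[0,1,0],'ovt6.png',260,180,370,250,7)
w=capture('wrist'); print(proj(w,[518,-165,48]))
```

```text
[2.22379761 1.90335239 9.        ]
[-0.39803473  3.61060966 42.        ]
[] [{'location': [0.2411, 0.7165], 'score': 0.69}]
[282.86758797 347.40780201]
```

View pics/ovs6.png

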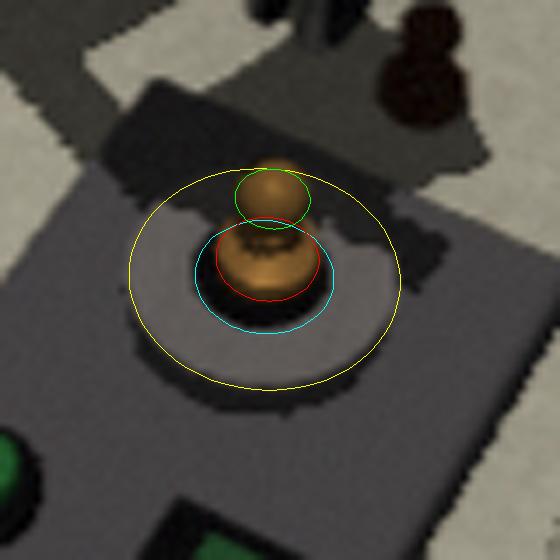

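View pics/ovt6.png

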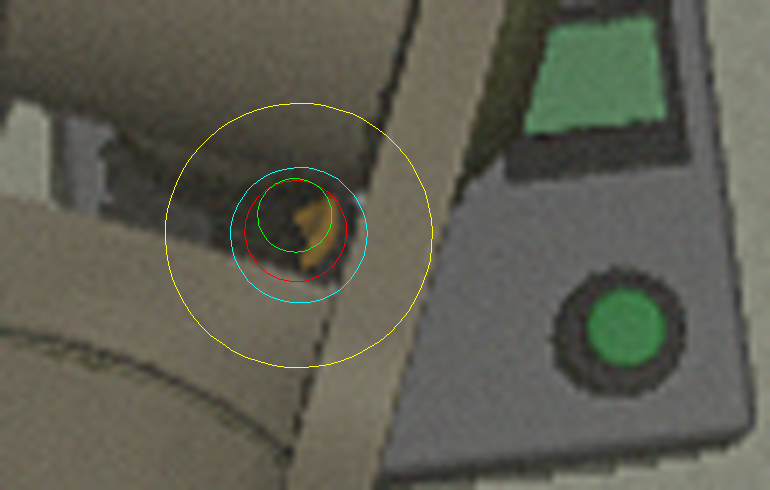

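apply_moves([
  [-2,-0.6,0,0],
  [-4,-1.2,0,0],
  [-4,-1.2,0,0],
  [-2,-0.6,0,0],
  [0,0,0,0],
  [0,0,0,0],
], grip=0)

```text
time_s: 10.3
eef_pos: [519.1, -164.3, 261.0]
ee_rot: [-0.0, 0.707, 0.707, 0.0]
force: [0.9, -0.4, 0.2]
grip_width: -0.002
```

Run:
```python
from m import *
s=readout.sense(); print(s['time_s'],s['eef_pos'],s['force'],s['grip_width'])
c=snap('wrist','w7.png')
h=cv2.cvtColor(c['img'],cv2.COLOR_RGB2HSV).astype(int)
g=((h[...,0]>45)&(h[...,0]<80)&(h[...,1]>110)).astype(np.uint8)
n,l,st,ce=cv2.connectedComponentsWithStats(g)
for i in range(1,n):
    if st[i,4]>100: print(st[i],ce[i],onz(c,*ce[i],50))
print(c['eye'])
```

```text
10.3 [ 519.08744348 -164.27416781  261.00515564] [ 0.85736839 -0.36749141  0.24448679] -0.002399663386063213
[306 218  32  32 823] [321.20777643 233.43863913] [ 519.91258278 -166.51268041   50.        ]
[519.27655041 -80.96923116 330.16123961]
```

View pics/w7.png

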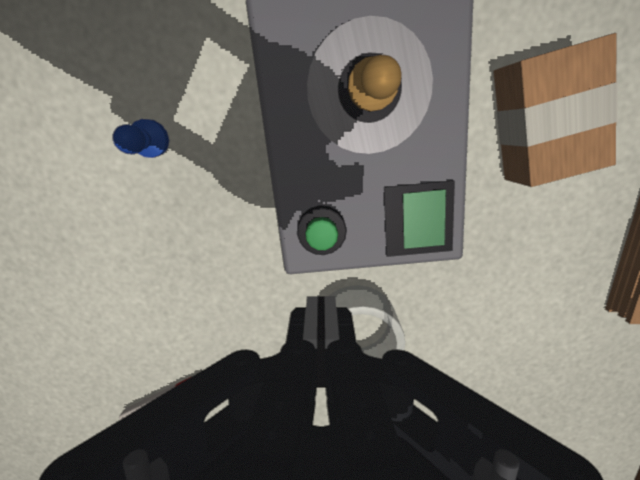

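apply_moves([
  [-0.15,0.1,2,0],
  [0,0,4,0],
  [0,0,4,0],
  [0,0,1.5,0],
  [0,0,0.5,0],
  [0,0,0,0],
])

```text
time_s: 10.95
eef_pos: [520.4, -165.3, 141.1]
ee_rot: [-0.0, 0.706, 0.708, 0.0]
force: [0.1, 0.4, 0.2]
grip_width: 0.001
```

Run:
```python
from m import *
s=readout.sense(); print(s['time_s'],s['eef_pos'],s['force'],s['grip_width'])
c=snap('scene','s8.png')
a=cv2.imread('pics/s8.png')[200:310,250:380]; cv2.imwrite('pics/s8c.png',cv2.resize(a,None,fx=5,fy=5,interpolation=cv2.INTER_CUBIC))
w=snap('wrist','w8.png')
```

```text
10.95 [ 520.3863411  -165.25257762  141.07093186] [0.11152886 0.35499494 0.19320649] 0.0014770217871398932
```

View pics/s8c.png

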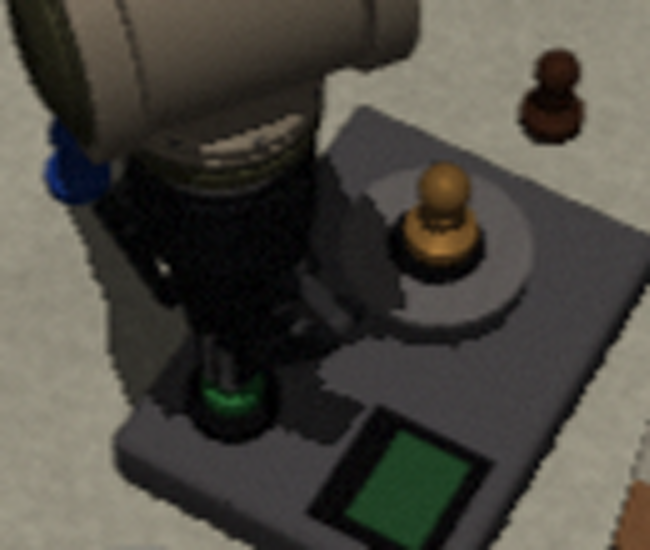

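View pics/w8.png

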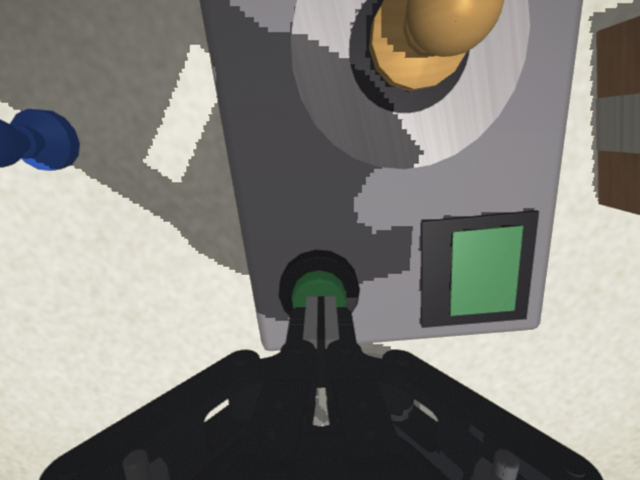

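apply_moves([
  [0,0,0.4,0],
  [0,0,0.3,0],
  [0,0,0.3,0],
  [0,0,0.1,0],
  [0,0,0.1,0],
  [0,0,0,0],
])

```text
time_s: 11.65
eef_pos: [520.3, -166.1, 129.2]
ee_rot: [0.0, 0.707, 0.707, 0.0]
force: [1.3, 0.4, 2.9]
grip_width: 0.001
```

apply_moves([
  [0,0,0.1,0],
  [0,0,0.1,0],
  [0,0,0.1,0],
  [0,0,0,0],
])

```text
time_s: 12.05
eef_pos: [520.4, -166.1, 128.3]
ee_rot: [0.001, 0.707, 0.707, 0.0]
force: [-5.5, 3.4, 24.2]
grip_width: 0.002
```

apply_moves([
  [0,0,-0.2,0],
  [0,0,-0.3,0],
  [0,0,-0.5,0],
  [0,0,-1,0],
  [0,0,-3,0],
  [0,0,-4,0],
  [0,0,-3,0],
  [0,0,0,0],
])

```text
time_s: 12.85
eef_pos: [520.8, -166.5, 250.3]
ee_rot: [0.003, 0.707, 0.707, 0.001]
force: [0.1, -0.4, -1.1]
grip_width: -0.0
```

Run:
```python
from m import *
s=readout.sense(); print(s['time_s'],s['eef_pos'],s['force'])
c=snap('scene','s9.png'); w=snap('wrist','w9.png'); print(w['eye'])
a=cv2.imread('pics/s9.png')[200:310,270:370]; b=cv2.imread('pics/w9.png')[0:290,220:484]
cv2.imwrite('pics/c9.png',np.hstack([cv2.resize(a,(400,440),interpolation=cv2.INTER_CUBIC),cv2.resize(b,(400,440),interpolation=cv2.INTER_CUBIC)]))
```

```text
12.85 [ 520.84355546 -166.47985674  250.3284642 ] [ 0.11629326 -0.38134583 -1.09342859]
[520.17554629 -82.73672273 316.77012517]
```

View pics/c9.png

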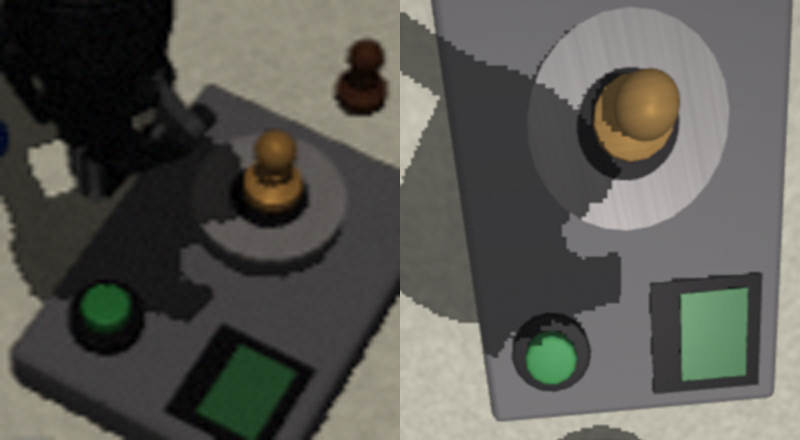

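Run:
```python
from m import *
R=[]
for cam in ['scene','wrist','top']:
    c=capture(cam); h=cv2.cvtColor(c['img'],cv2.COLOR_RGB2HSV).astype(int)
    g=((h[...,0]>45)&(h[...,0]<80)&(h[...,1]>110)&(h[...,2]>50)).astype(np.uint8)
    n,l,st,ce=cv2.connectedComponentsWithStats(g)
    for i in range(1,n):
        if st[i,4]>20: print(cam,st[i],ce[i],[onz(c,*ce[i],z)[:2].round(1) for z in (50,55,60)])
w=capture('wrist'); pan=np.array([554.8,-52,67])
ov(w,pan,pan+[0,1,0],'ovw9.png',290,0,450,160,5)
s=readout.sense(); print(s['eef_pos'],s['time_s'])
```

```text
scene [290 271  12  11  98] [295.91836735 275.79591837] [array([ 515.6, -158.9]), array([ 517.6, -161.3]), array([ 519.6, -163.7])]
scene [320 287  23  23 304] [331.12828947 297.76973684] [array([ 612.3, -158.6]), array([ 613.7, -161. ]), array([ 615.1, -163.4])]
wrist [305 221  34  34 915] [321.13224044 237.47978142] [array([ 520. , -166.6]), array([ 520., -165.]), array([ 520. , -163.5])]
[ 519.67581836 -165.88183599  244.83063054] 13.15
```

View pics/ovw9.png

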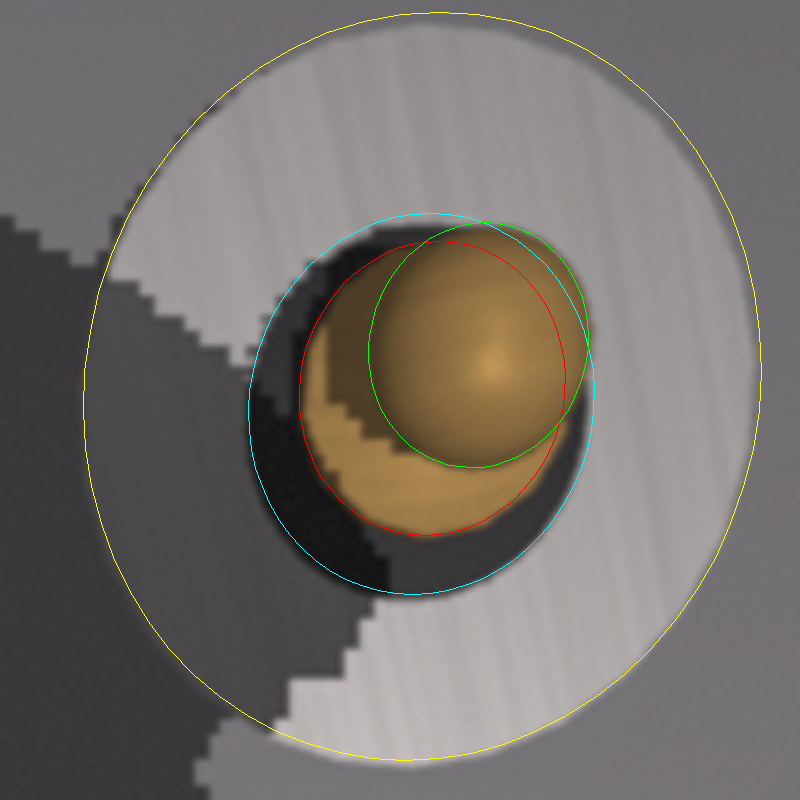

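apply_moves([
  [0,0,0,0],
  [0,0,0,0],
])

```text
time_s: 13.35
eef_pos: [520.0, -166.0, 245.5]
ee_rot: [-0.0, 0.707, 0.707, -0.0]
force: [-0.1, -0.5, -0.0]
grip_width: -0.0
```

```bash
python3 -c "
from rig import ctrl
print(ctrl.finish_job())"
```

```text
the job is handed in; nothing more can be done
None
```

The brass finial now stands in the black disc, the green key has been pressed and released, and the job is handed in at about 13.4 s. No verdict was reported.

**Finial:** I slid it about 17 mm towards the pan's centre with slow pushes at the flange, using the nearly closed fingertips and never gripping it. My last wrist-camera check showed it upright and about 1.5 mm from the centre. The scene camera read about 2–3.5 mm off. Both are inside the 6.5 mm limit.

**Key:** I pressed it to its stop. The wrist force rose to about 24 N over the last millimetre, which is more than the 4 N the key needs but under the limits. I have no direct reading of the key's travel. The fingertips ended at about 55 mm height and the released key top measured about 60 mm, so it went down roughly 5 mm, past the 4 mm needed. The last pictures show it up again.

**Other checks:** The top camera's view of the pan was partly blocked by the arm, so I did not use it for the final check. I did not touch the other things on the table, and the gripper ended raised clear of everything.

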